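# Prop a display test stand on spacers and hold it upright

## Task

Stack the two loose aluminium spacer plates squarely on the rubber pad of the display stand, one on top of the other, and let go of them. Then flip the stand's kickstand over centre and down, so that it snaps to its stop, and finally swing the leaning display frame upright, so that the kickstand's foot presses on the pile, and keep hold of it: the job finishes with the gripper still holding the frame upright, since it tips forward by itself. Leave the jar, the phone and the screwdriver alone.

Things in the scene. Friction and masses are not known exactly. Their poses are not given: they have to be found in the camera images.
- stand: Fixed dark steel base plate, 190 (x) x 210 (y, from -60 to +150) x 8 mm. Origin on the bench, under the frame's hinge axis, which runs along the stand's x, 20 mm above the bench. +y is the side on which the kickstand comes down. Two hinge blocks (10 mm thick, up to 30 mm above the bench) stand at x = -80 and +80 mm.
- pad (a point): Centre of the top face of the fixed black rubber pad on the base, 95 mm from the hinge axis on the stand's +y side, 14 mm above the bench (8 mm base + 6 mm pad). The pad is 50 mm (x) x 80 mm (y), the same outline as a plate. Axes as the stand's.
- plate_a: Loose aluminium spacer plate, 80 (its x) x 50 (its y) x 12 mm, 0.13 kg, flat on the bench. Origin at the centre of its underside. On the pad its 80 mm side lies along the stand's y axis (either way round). Both plates are alike; either may be the lower one.
- plate_b: The other loose spacer plate, the same as plate_a.
- frame: Aluminium frame, 0.8 kg, 146 wide (x), 12 thick (y -6 to +6), 165 mm high (z). Origin on the hinge axis (x), z up along the frame. Swings freely: starts leaning 0.35 rad to the stand's -y on a stop, can go 0.30 rad past upright to +y, tips back to -y when not held. Top rail (z 135 to 165 mm) is bare and can be pinched from above; below z 130 mm a black display stands out to y = -19 mm.
- frame_top (a point): Middle of the top edge of the frame, 165 mm up its z axis; axes as the frame's.
- kick_pivot (a point): Pivot of the kickstand, on a small bracket (32 mm wide) on the frame's +y side, 110 mm up the frame and 30 mm out from its mid-plane; axes as the frame's. The kickstand turns about the x axis.
- kick_foot (a point): Centre of the kickstand's rubber foot, a cylinder of 16 mm diameter, 24 mm long (x), 109 mm from the pivot; the leg is a steel bar 14 (x) x 5 mm. Stowed: 53 mm above the frame's top edge, 11 mm out from its mid-plane; down: over the pad's middle. With both plates on the pad it meets the pile when the frame is about 0.03 rad short of upright, and presses with 5 to 10 N at upright.
- kickstand (a joint): Angle of the kickstand relative to the frame, rad: 0 stowed (pointing up, leaning 0.175 towards the frame), growing as it swings away from the frame to the stand's +y side and down; 2.68 folded down on its stop. A toggle spring holds it stowed below about 0.5 and snaps it down beyond; flipping takes about 1 N at the foot. Pressed on the pile, the leg yields only slightly on its spring.
- flux_jar: Bystander: small amber jar with white cap, 48 mm diameter, 55 mm high; origin at the centre of its underside.
- phone: Bystander: black phone lying flat, 148 x 72 x 9 mm; origin at the centre of its underside.
- driver: Bystander: screwdriver lying flat, 160 mm long along its x axis.

How it is judged:
On the way, in this order (a step that is already met when the one before it is completed fails the run):
1. both plates lie squarely piled on the pad, let go (horizontal distance between each of plate_a, plate_b and pad below 0.01 m and angle between the x axis of each of plate_a, plate_b and the y axis of pad, either way round below 0.12 rad and angle between each of plate_a, plate_b's own z axis and vertical below 0.05 rad and z of plate_a in the frame of pad between -0.003 and 0.016 m and z of plate_b in the frame of pad between -0.003 and 0.016 m and horizontal distance between plate_a and plate_b below 0.008 m and contact force between the fingers and plate_a below 0.2 N and contact force between the fingers and plate_b below 0.2 N), for 0.2 s.
2. the kickstand has been flipped over centre, down to its stop, the pile still square (horizontal distance between each of plate_a, plate_b and pad below 0.01 m and angle between the x axis of each of plate_a, plate_b and the y axis of pad, either way round below 0.12 rad and angle between each of plate_a, plate_b's own z axis and vertical below 0.05 rad and z of plate_a in the frame of pad between -0.003 and 0.016 m and z of plate_b in the frame of pad between -0.003 and 0.016 m and horizontal distance between plate_a and plate_b below 0.008 m and value of joint kickstand above 2.4 rad), for 0.2 s.
3. the gripper holds the frame upright, with the kickstand's foot on the pile (all of step 2 and angle between frame's own z axis and vertical below 0.06 rad and contact force between the fingers and frame above 1 N and (contact force between frame and plate_a above 0.3 N or contact force between frame and plate_b above 0.3 N) and linear speed of frame below 0.02 m/s), for 0.3 s.
At the end, for the whole second after the job is handed in: Both plates lie flat on the pad, one on the other, within 10 mm and 0.12 rad of it and 8 mm of each other, untouched; the kickstand is down (over 2.4 rad), its foot pressing on the pile (over 0.3 N); the frame is still, within 0.06 rad of upright, held by the fingers (over 1 N) (all of step 3 and contact force between the fingers and plate_a below 0.2 N and contact force between the fingers and plate_b below 0.2 N); the arm keeps its last pose, push and grip.
It fails at once if the jar is disturbed (moved over 30 mm) (distance of flux_jar from where it was at the start of the episode above 0.03 m).
It fails at once if the phone is disturbed (moved over 30 mm) (distance of phone from where it was at the start of the episode above 0.03 m).
It fails at once if the screwdriver is disturbed (moved over 30 mm) (distance of driver from where it was at the start of the episode above 0.03 m).
It also fails if it takes over 72 s, if anything falls off the work surface, if the arm or the gripper's body presses on something with over 40 N, if the wrist force passes 120 N, or if a joint passes its speed limit or range.

## Robot

A 6-joint arm with a two-finger parallel gripper is mounted at the origin on the work surface. World frame = base frame: x ahead of the robot, y to its left, z up, the work surface at z = 0. Lengths are in m, angles in rad, forces in N, time in s.
With the tool pointing down it reaches from about 0.225 to 0.875 m from the base axis. Payload 3.4 kg.
Tool frame: the origin (TCP) lies on the centre line of the jaws, within the pads' length; the fingertips stand 22 mm ahead of it and the grasp point (between the pads) lies 3 mm ahead of it; z points along the fingers, y is the line along which they close (so a half turn about z gives the same grasp; the last joint's range is limited). The gripper opens to 85 mm and grips with 20 to 120 N. Pads are 22 mm wide; open, the fingers measure 114 mm over their backs; the gripper's body (76 mm by 85 mm) begins 54 mm behind the grasp point. The pads swing forward as they close: fully open they stand 13 mm farther back than shut.
Start: joints at [1.042, 0.276, 1.505, -0, 1.361, -0.121], TCP at [0.228, 0.528, 0.229] pointing down, gripper open.
Joint ranges: [-2.89, 2.89], [-0.75, 2.08], [0.22, 2.7], [-1.18, 4.32], [0.11, 2.71], [-2.7, 2.7]. Speed limits (rad/s): [2.57, 2.57, 3.14, 3.14, 3.14, 3.14].

## Interface

Orientations are given as a unit quaternion [w, x, y, z].
In Python, from rig import manip gives the robot as it stands.
- The arm moves only by the shell command python3 steer.py 'ROWS' [OPENING] [FORCE]. ROWS is rows parted by semicolons, their numbers by spaces, 1 to 5 of them, each of 4 numbers: dx, dy, dz in m, then a turn about the tool's z in rad; each row shifts and turns the commanded pose from where the row before left it, along the tool's axes as they then stand; what a row does not reach is not made up. A row lasts 1/12 s, in which the tool goes at most 0.0417 m and 0.125 rad, less where a joint would pass 70% of its speed; a pose out of reach is approached as far as the arm can. OPENING is the finger opening in m, set as the command begins (- or left out keeps the last). The fingers move at their own pace and stop on an object; FORCE is the grip in N (left out, the last holds). Time passes only in rows, so rows that do not move let the fingers close. It prints the time, the measured TCP pose, the force, the opening and the grip force at its end.
- manip.get_state(): the state, without advancing time (a new reading comes with each control period).
- manip.get_image(name): name is "scene" or "top" or "wrist"; returns a dict with "img" (400x640x3 uint8, red, green, blue), "camera_matrix" (3x3 intrinsics, pixels), "T" (4x4, takes a point from camera to world coordinates); the wrist camera has in their place "hand_eye" (4x4, takes a point from camera to tool coordinates, whose origin is the TCP and whose axes are the flange's). Camera axes: x right, y down, z forward; pixel columns grow to the right and rows downward; lengths in m; the calibration is good to about 2 mm. A picture is of the moment at which its call begins: read the wrist's pose just before it. There is no depth.
- manip.sign_off(): hands the job in; it is judged then, once.
The state is a dict: "clock": time; "qpos": joint angles; "qd": joint speeds; "effort": joint torques, N m; "position": TCP position; "ee_rot": TCP orientation; "contact_force": force on the tool from outside, world axes, zero at the start; "moment": the same for the moment, N m; "width": finger opening in m; "gripper_force": force on a finger pad.
Only numpy, scipy, OpenCV 4.12 (cv2) and the standard library are available. Lean on these libraries where they do the work, as an engineer would, in place of code of your own. Each camera call takes 0.05 s, during which the arm holds its last target. There are 200 camera calls.

## Working session

There is one attempt and no reset: what is moved stays moved. The work goes in short steps, Python scripts to look and compute and a shell command to move; the robot and the scene stay as the last step left them, time stands still between calls to the robot, and variables do not carry over. Pictures are saved under pics/ and viewed, at most 10 in all, crops included, and the job is handed in when it is done.

```bash
ls; mkdir -p pics
python3 - <<'E'
from rig import manip
import cv2
print(manip.get_state())
for n in("scene","top"):
    d=manip.get_image(n); cv2.imwrite(f"pics/{n}0.png",d["img"][:,:,::-1]); print(n,d["camera_matrix"].tolist(),d["T"].round(4).tolist())
d=manip.get_image("wrist"); cv2.imwrite("pics/wrist0.png",d["img"][:,:,::-1]);print(d["camera_matrix"].tolist(),d["hand_eye"].round(4).tolist())
E
```

```text
pics
rig.py
steer.py
{'clock': 0.0, 'qpos': array([ 1.04198846e+00,  2.76615070e-01,  1.50611283e+00,  2.26899529e-06,
        1.36067798e+00, -1.21010357e-01]), 'qd': array([-0.00248502,  0.00069222, -0.00077741, -0.00045229,  0.00188588,
       -0.00053697]), 'effort': array([ 3.23073473e-03, -4.16772366e+01, -2.45812923e+01,  2.42092965e-04,
        1.08660504e-02, -1.35759939e-05]), 'position': array([0.22778739, 0.52739783, 0.22803634]), 'ee_rot': array([-2.90461731e-04,  2.02488997e-01,  9.79284118e-01, -8.58821785e-04]), 'contact_force': array([-0.62190508,  1.06030816,  0.19673683]), 'moment': array([-0.01126438,  0.01393339,  0.04529039]), 'gripper_force': 0.0, 'width': 0.08571949709473325}
scene [[395.26370087264183, 0.0, 318.1705430442196], [0.0, 395.26370087264183, 199.10304252880033], [0.0, 0.0, 1.0]] [[0.0256, 0.8569, -0.5149, 1.0723], [0.9996, -0.0174, 0.0207, 0.013], [0.0088, -0.5152, -0.857, 1.0724], [0.0, 0.0, 0.0, 1.0]]
top [[479.7706624367668, 0.0, 315.3423058862893], [0.0, 479.7706624367668, 200.5047744892259], [0.0, 0.0, 1.0]] [[-0.0135, -0.9937, 0.1116, 0.3659], [-0.9999, 0.0139, 0.0029, 0.0293], [-0.0044, -0.1116, -0.9937, 1.7098], [0.0, 0.0, 0.0, 1.0]]
[[338.97196437281093, 0.0, 315.85610373291775], [0.0, 338.97196437281093, 196.55832205396948], [0.0, 0.0, 1.0]] [[-0.0008, -0.9552, -0.2961, 0.0741], [1.0, -0.0009, 0.0003, 0.0008], [-0.0006, -0.2961, 0.9552, -0.1452], [0.0, 0.0, 0.0, 1.0]]
```
View pics/scene0.png

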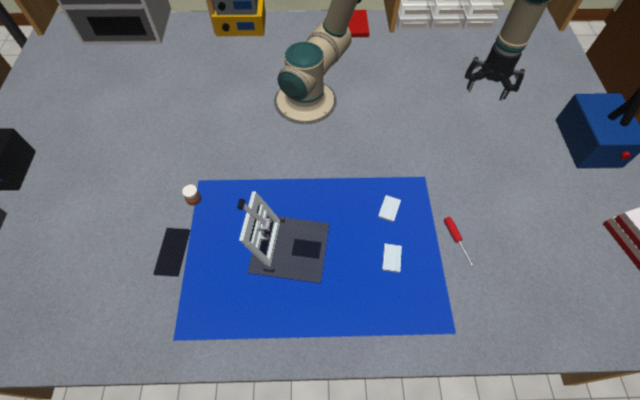

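View pics/top0.png

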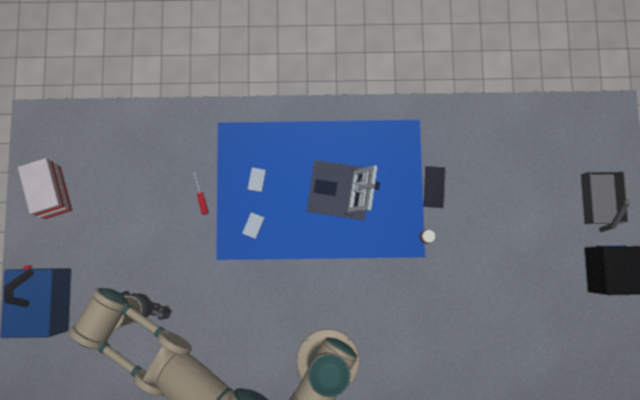

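The pictures show two white plates at top-view (257,180) and (253,225), the stand's base around (340,190) with its pad at (325,188), and the frame leaning to world -y at about (365,188). The jar, phone and screwdriver are clear of the stand.

Create h.py:
```python
import numpy as np, cv2
from scipy.spatial.transform import Rotation as R
from rig import manip
def shot(n):
    s=manip.get_state(); d=manip.get_image(n)
    if n=="wrist":
        T=np.eye(4); q=s["ee_rot"]; T[:3,:3]=R.from_quat(np.r_[q[1:],q[0]]).as_matrix(); T[:3,3]=s["position"]
        T=T@d["hand_eye"]
    else: T=d["T"]
    return d["img"],d["camera_matrix"],T
def ray(px,K,T):
    px=np.atleast_2d(px).astype(float)
    v=np.c_[(px-[K[0,2],K[1,2]])/[K[0,0],K[1,1]],np.ones(len(px))]@T[:3,:3].T
    return T[:3,3],v
def onplane(px,K,T,z):
    o,v=ray(px,K,T); return o+v*((z-o[2])/v[:,2])[:,None]
def proj(P,K,T):
    p=(np.atleast_2d(P)-T[:3,3])@T[:3,:3]; p=p@K.T; return p[:,:2]/p[:,2:]
def blobs(mask,amin):
    cs,_=cv2.findContours(mask.astype(np.uint8),cv2.RETR_EXTERNAL,cv2.CHAIN_APPROX_NONE)
    return [c for c in cs if cv2.contourArea(c)>amin]
def rect(c,K,T,z):
    # contour pixels -> metric min-area rect on plane z: centre, long-side angle, sizes
    P=onplane(c.reshape(-1,2),K,T,z)[:,:2]
    (cx,cy),(w,h),a=cv2.minAreaRect((P*1000).astype(np.float32))
    a=np.radians(a)+(np.pi/2 if h>w else 0)
    M=cv2.moments((P*1000).astype(np.float32).reshape(-1,1,2))
    return np.round([M['m10']/M['m00'],M['m01']/M['m00'],cx,cy],1),round((a+np.pi/2)%np.pi-np.pi/2,3),round(w,1),round(h,1)
```

Run:
```python
from h import *
img,K,T=shot("top"); I=img.astype(int)
sub=np.zeros(I.shape[:2],bool); sub[120:262,215:425]=1
m=(I.min(2)>150)&sub
for c in blobs(m,60): print("white",c.reshape(-1,2).mean(0),rect(c,K,T,.012))
mx=I.max(2)
for t in (95,45):
    m=(mx<t)&sub
    for c in blobs(m,60): print("dark",t,c.reshape(-1,2).mean(0),rect(c,K,T,.008 if t>50 else .014))
print(I[188,325],I[175,325],I[188,303],I[200,230])
```

```text
white [252.71186441 225.20338983] (array([472.2, 257.2, 471.9, 257.4]), np.float64(-0.393), 45.5, 75.3)
white [256.13114754 179.26229508] (array([636.4, 245.4, 636.3, 245.5]), np.float64(-0.197), 44.5, 75.9)
dark 95 [335.78604651 192.55348837] (array([596.1, -25.1, 595.1, -50. ]), np.float64(1.405), 200.3, 182.2)
[37 44 60] [70 73 88] [ 43  88 168] [ 44  86 162]
```

```bash
python3 steer.py '-0.037 -0.017 0 0;-0.037 -0.017 0 0;-0.037 -0.017 0 0;-0.037 -0.017 0 0;-0.037 -0.017 0 0' 0.085 40;python3 steer.py '-0.037 -0.017 0 0;-0.037 -0.017 0 0;-0.037 -0.017 0 0;-0.037 -0.017 0 0;0 0 0 0';python3 steer.py '0 0 0 0'
python3 - <<'E'
from h import *
img,K,T=shot("wrist"); cv2.imwrite("pics/w1.png",img[:,:,::-1]); I=img.astype(int)
m=(I.min(2)>150)
for c in blobs(m,500): print("white",c.reshape(-1,2).mean(0),rect(c,K,T,.012))
E
```

```text
clock: 0.62
position: [0.3649, 0.375, 0.2288]
ee_rot: [-0.0, 0.202, 0.979, 0.0]
contact_force: [0.8, -0.2, 0.4]
width: 0.085
gripper_force: 0.0
clock: 1.03
position: [0.4782, 0.2498, 0.2286]
ee_rot: [0.002, 0.206, 0.979, -0.001]
contact_force: [0.3, 0.5, -0.4]
width: 0.0849
gripper_force: 0.0
clock: 1.12
position: [0.4744, 0.2535, 0.2285]
ee_rot: [-0.0, 0.205, 0.979, -0.0]
contact_force: [-1.1, 0.0, 0.5]
width: 0.085
gripper_force: 0.0
white [ 37.28365385 340.59615385] (array([ 545.6, -178.6,  545.7, -172.9]), np.float64(-1.326), 26.3, 174.1)
white [362.88829787 284.14361702] (array([635.7, 246.3, 635.7, 246.3]), np.float64(-0.186), 50.9, 81.3)
white [318.16309013 157.58369099] (array([471.9, 258.2, 471.7, 257.9]), np.float64(-0.391), 50.1, 80.4)
white [548.20970696 160.20879121] (array([605.4, 482.6, 646.3, 491.8]), np.float64(-0.004), 210.2, 567.4)
white [149.92849404  53.55362947] (array([305.1, 112.7, 281.9, 147.7]), np.float64(1.57), 436.8, 141.8)
```

View pics/w1.png

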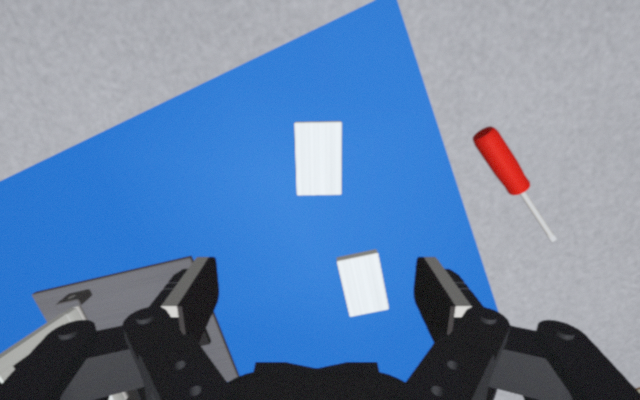

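The view shows plate A at (318,158), plate B at (363,284), and the stand's corner at lower left. Next I descend on plate A.

```bash
python3 steer.py '0.004 0.003 0 -0.022;0 0 0.04 0;0 0 0.04 0;0 0 0.04 0;0 0 0.03 0' 0.075; python3 steer.py '0 0 0 0;0 0 0 0;0 0 0 0'
```

```text
clock: 1.58
position: [0.4676, 0.261, 0.0765]
ee_rot: [-0.001, 0.19, 0.982, -0.0]
contact_force: [-0.7, 0.3, -0.9]
width: 0.075
gripper_force: 0.0
clock: 1.83
position: [0.4713, 0.2613, 0.0806]
ee_rot: [0.001, 0.191, 0.982, 0.001]
contact_force: [-0.3, -0.6, 1.1]
width: 0.075
gripper_force: 0.0
```

```bash
python3 steer.py '-0.002 -0.003 0.028 0.006;0 0 0.026 0;0 0 0 0;0 0 0 0'; python3 steer.py '0 0 0 0;0 0 0 0;0 0 0 0;0 0 0 0;0 0 0 0' 0.03 40; python3 steer.py '0 0 0 0;0 0 0 0'
```

```text
clock: 2.17
position: [0.4719, 0.2568, 0.0263]
ee_rot: [0.001, 0.194, 0.981, 0.0]
contact_force: [0.1, -0.4, -0.4]
width: 0.0747
gripper_force: 0.0
clock: 2.58
position: [0.4718, 0.2564, 0.0257]
ee_rot: [0.001, 0.195, 0.981, 0.0]
contact_force: [-0.6, 0.6, 0.7]
width: 0.0302
gripper_force: 0.0
clock: 2.75
position: [0.4714, 0.2562, 0.0251]
ee_rot: [0.0, 0.195, 0.981, 0.0]
contact_force: [-0.1, -1.0, -0.0]
width: 0.03
gripper_force: 0.0
```

The fingers closed over the plate's top because the tips retreat when open. I'll open, back off a little and check that the plate didn't move.

```bash
python3 steer.py '0 0 0 0;0 0 -0.02 0;0 0 -0.02 0;0 0 0 0;0 0 0 0' 0.065
python3 - <<'E'
from h import *
img,K,T=shot("wrist"); cv2.imwrite("pics/w2.png",img[:,:,::-1]); I=img.astype(int)
m=(I.min(2)>150)
for c in blobs(m,500): print("white",c.reshape(-1,2).mean(0),rect(c,K,T,.012))
E
```

```text
clock: 3.17
position: [0.4721, 0.2565, 0.0657]
ee_rot: [0.001, 0.195, 0.981, 0.001]
contact_force: [-0.2, 0.2, -0.6]
width: 0.065
gripper_force: 0.0
white [316.29262087 209.61832061] (array([471.9, 257.8, 471.6, 257.9]), np.float64(-0.395), 50.2, 80.1)
white [582.52850242 172.04057971] (array([532. , 413.3, 549.5, 421.3]), np.float64(-0.001), 74.1, 307.0)
white [111.21323529  38.69264706] (array([335.8, 181.3, 326.9, 196.2]), np.float64(1.569), 174.4, 54.7)
```

View pics/w2.png

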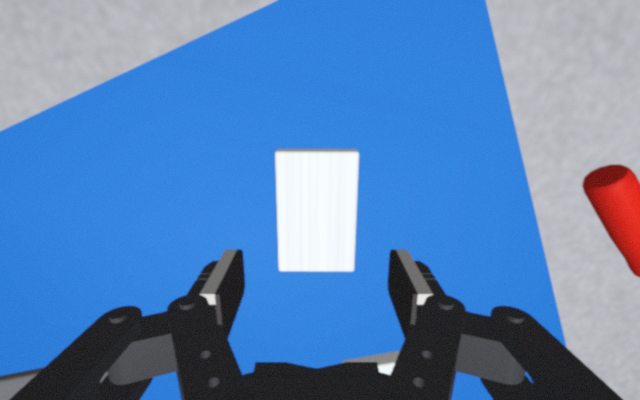

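The plate is undisturbed at (316,210), centred between the fingers. I go about 7 mm lower this time.

```bash
python3 steer.py '0.001 0.001 0.024 0;0 0 0.022 0;0 0 0 0;0 0 0 0' 0.06; python3 steer.py '0 0 0 0;0 0 0 0;0 0 0 0;0 0 0 0;0 0 0 0' 0.03 40; python3 steer.py '0 0 0 0;0 0 0 0'
```

```text
clock: 3.55
position: [0.469, 0.2568, 0.0172]
ee_rot: [-0.002, 0.195, 0.981, -0.001]
contact_force: [0.1, 1.1, 1.3]
width: 0.0598
gripper_force: 0.0
clock: 3.97
position: [0.4712, 0.2577, 0.0196]
ee_rot: [0.001, 0.195, 0.981, 0.0]
contact_force: [-0.2, -0.7, 0.0]
width: 0.0298
gripper_force: 0.0
clock: 4.13
position: [0.4709, 0.2575, 0.0192]
ee_rot: [0.0, 0.195, 0.981, 0.0]
contact_force: [0.4, 0.1, 0.2]
width: 0.03
gripper_force: 0.0
```

Run:
```python
from h import *
print(manip.get_state()["width"])
img,K,T=shot("wrist"); cv2.imwrite("pics/w3.png",img[:,:,::-1]); I=img.astype(int)
m=(I.min(2)>150)
for c in blobs(m,500): print("white",c.reshape(-1,2).mean(0),rect(c,K,T,.012))
```

```text
0.029953314599552253
white [315.79563492 240.83928571] (array([469. , 259.2, 472. , 258. ]), np.float64(-0.396), 49.6, 79.3)
white [610.26796875 161.23984375] (array([501.5, 395.8, 517.4, 400.4]), np.float64(-0.001), 33.9, 224.1)
white [75.42351901 34.12466844] (array([344.9, 201.6, 339.9, 204.3]), np.float64(1.57), 91.2, 29.7)
```

View pics/w3.png

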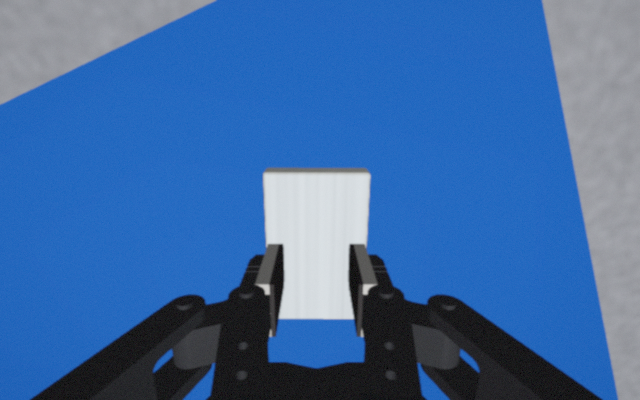

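The fingers hang visibly above the plate, so their tips are farther back than stated. The gap and row geometry put them near TCP depth -10 mm. I'll open and creep down, watching the force.

```bash
python3 steer.py '0 0 0 0;0 0 0 0;0 0 0.005 0;0 0 0 0' 0.06|egrep 'pos|force'; python3 steer.py '0 0 0.005 0;0 0 0 0;0 0 0 0'|egrep 'pos|force'; python3 steer.py '0 0 0 0;0 0 0 0;0 0 0 0;0 0 0 0' 0.04 40
```

```text
position: [0.4703, 0.2573, 0.0132]
contact_force: [0.4, -0.2, -0.1]
gripper_force: 0.0
position: [0.4704, 0.2573, 0.0084]
contact_force: [0.8, 0.3, 0.7]
gripper_force: 0.0
clock: 5.1
position: [0.4709, 0.2575, 0.009]
ee_rot: [0.0, 0.195, 0.981, 0.0]
contact_force: [0.2, -0.3, -0.7]
width: 0.0398
gripper_force: 0.0
```

```bash
python3 steer.py '0 0 0 0;0 0 0 0;0 0 0.004 0;0 0 0 0;0 0 0 0' 0.06|egrep 'pos|force'; python3 steer.py '0 0 0.004 0;0 0 0 0;0 0 0 0'|egrep 'pos|force';python3 steer.py '0 0 0.003 0;0 0 0 0;0 0 0 0'|egrep 'pos|force'; python3 steer.py '0 0 0 0;0 0 0 0;0 0 0 0;0 0 0 0' 0.045 40
```

```text
position: [0.4705, 0.2573, 0.0046]
contact_force: [0.2, 0.1, -0.2]
gripper_force: 0.0
position: [0.4705, 0.2574, 0.0006]
contact_force: [0.1, -0.6, 0.1]
gripper_force: 0.0
position: [0.4706, 0.2574, -0.0023]
contact_force: [-0.4, -1.1, -0.1]
gripper_force: 0.0
clock: 6.35
position: [0.471, 0.2576, -0.0018]
ee_rot: [0.0, 0.195, 0.981, 0.0]
contact_force: [-0.7, -0.2, 3.2]
width: 0.0486
gripper_force: 41.9
```

```bash
python3 steer.py '0 0 0 0;0 0 0 0;0 0 0.003 0;0 0 0 0;0 0 0 0' 0.057|egrep 'pos|force'; python3 steer.py '0 0 0.002 0;0 0 0 0;0 0 0 0'|egrep 'pos|force'; python3 steer.py '0 0 0 0;0 0 0 0;0 0 0 0;0 0 0 0' 0.045 40
```

```text
position: [0.4705, 0.2573, -0.0055]
contact_force: [-0.1, 1.0, -0.2]
gripper_force: 0.0
position: [0.471, 0.2576, -0.0068]
contact_force: [-0.9, -0.3, 4.2]
gripper_force: 2.0
clock: 7.35
position: [0.4719, 0.2581, -0.0052]
ee_rot: [0.001, 0.195, 0.981, 0.001]
contact_force: [-2.0, -0.3, 13.6]
width: 0.049
gripper_force: 48.5
```

Plate A is now gripped at full depth: the tips touch the bench at TCP z ≈ -6 mm. I lift it and look for the pad.

```bash
python3 steer.py '0 0 -0.02 0;0 0 -0.04 0;0 0 -0.04 0;0 0 -0.04 0;0 0 -0.03 0'; python3 steer.py '0 0 0 0;0 0 0 0'
python3 - <<'E'
from h import *
img,K,T=shot("top"); I=img.astype(int)
print(onplane([[325,188]],K,T,.014))
for n in("wrist","scene"):
    img,K,T=shot(n); cv2.imwrite(f"pics/{n}4.png",img[:,:,::-1])
img,K,T=shot("top"); cv2.imwrite("pics/top4.png",cv2.resize(img[150:230,200:400,::-1],None,fx=4,fy=4))
E
```

```text
clock: 7.77
position: [0.4713, 0.2577, 0.1658]
ee_rot: [0.001, 0.195, 0.981, 0.001]
contact_force: [1.0, 0.7, -2.0]
width: 0.0486
gripper_force: 43.5
clock: 7.93
position: [0.4717, 0.2579, 0.1645]
ee_rot: [0.002, 0.195, 0.981, 0.001]
contact_force: [-1.1, 0.5, -1.4]
width: 0.0491
gripper_force: 43.5
[[ 0.60079778 -0.00087176  0.014     ]]
```

View pics/wrist4.png

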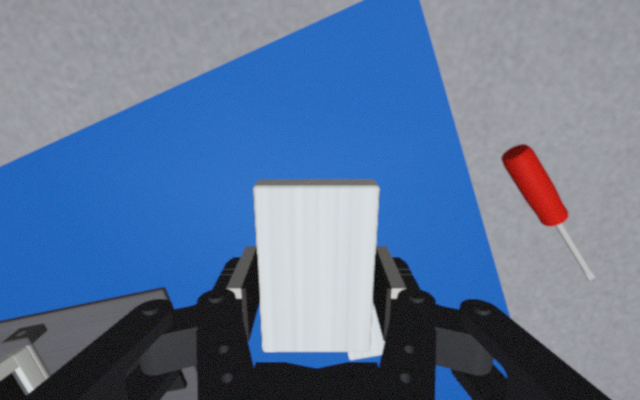

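The plate is held flat, and the pad is roughly at (0.60, 0.00). I turn to align with the stand, then move beside the pad for a measuring picture.

```bash
python3 steer.py '0 0 -0.02 0.12;0 0 -0.01 0.12;0 0 0 0.12;0 0 0 0.12;0 0 0 0.12' >/dev/null; python3 steer.py '0 0 0 0.12;0 0 0 0.12;0 0 0 0.12;0 0 0 0.12;0 0 0 0.12'|egrep 'pos|rot' ;python3 steer.py '-0.04 0.004 0 0.12;-0.04 0.004 0 0;-0.04 0.004 0 0;-0.04 0.004 0 0;-0.04 0.004 0 0'|egrep 'pos|rot';python3 steer.py '-0.04 0.004 0 0;-0.035 0.004 0 0;0 0 0 0;0 0 0 0;0 0 0 0'
python3 - <<'E'
from h import *
img,K,T=shot("wrist"); cv2.imwrite("pics/w5.png",img[:,:,::-1]); np.savez("w5.npz",img=img,K=K,T=T)
print(proj([[.601,-.001,.014]],K,T))
E
```

```text
position: [0.4699, 0.2571, 0.1908]
ee_rot: [-0.001, 0.717, 0.698, -0.002]
position: [0.4659, 0.0552, 0.1911]
ee_rot: [-0.001, 0.755, 0.656, -0.001]
clock: 9.8
position: [0.464, -0.0183, 0.1916]
ee_rot: [-0.001, 0.756, 0.655, -0.001]
contact_force: [0.1, 0.5, -0.9]
width: 0.0489
gripper_force: 43.4
[[455.88488847 135.49473153]]
```

View pics/w5.png

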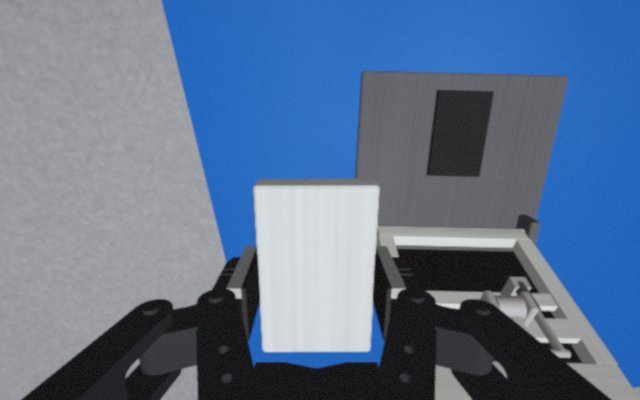

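The pad is fully visible as a dark rectangle from (437,90) to (479,176), on the grey base whose +y edge runs (363,72)–(566,77). I'll extract both, and the held plate's position from its contour.

Run:
```python
from h import *
d=np.load("w5.npz"); img,K,T=d["img"],d["K"],d["T"]; I=img.astype(int); mx=I.max(2)
print(mx[130,460],mx[130,400],I[120,400])
m=np.zeros(mx.shape,np.uint8); m[60:200,400:530]=mx[60:200,400:530]<(mx[130,460]+mx[130,400])/2
for c in blobs(m,1000): print("pad",rect(c,K,T,.014), cv2.approxPolyDP(c,6,True).reshape(-1,2).tolist())
# base +y edge: strongest vertical gradient at rows 60-90
hue=(I[:,:,2]-I[:,:,0])>60
pts=[]
for u in range(375,556,5):
    r=np.where(~hue[40:110,u])[0]
    if len(r): pts.append((u,40+r[0]-.5))
P=onplane(pts,K,T,.008)[:,:2]; vx,vy,x0,y0=cv2.fitLine((P*1000).astype(np.float32),cv2.DIST_HUBER,0,.01,.01).ravel()
print("edge dir",np.arctan(vy/vx),P.min(0),P.max(0))
# held plate (top about TCP+0.006)
s=manip.get_state(); zt=s["position"][2]+.0175
w=np.zeros(mx.shape,np.uint8); w[150:360,220:420]=I.min(2)[150:360,220:420]>150
for c in blobs(w,3000): print("plate",rect(c,K,T,zt))
print(s["position"],2*np.arctan2(s["ee_rot"][2],s["ee_rot"][1]))
```

```text
43 109 [106 108 113]
pad (array([ 6.034e+02, -3.000e-01,  6.034e+02, -4.000e-01]), np.float64(1.407), 79.6, 51.7) [[437, 90], [427, 174], [478, 176], [493, 92]]
edge dir -0.1674309 [0.53180204 0.03977196] [0.69391035 0.06744904]
plate (array([466. , -16.7, 466.2, -16.7]), np.float64(1.427), 78.8, 49.7)
[ 0.46415003 -0.017756    0.1919139 ] 1.4301512969377423
```

```bash
python3 steer.py '0.009 0.0337 0 0.024;0.009 0.0337 0 0;0.009 0.0337 0 0;0.009 0.0337 0 0;0 0 0 0'>/dev/null; python3 steer.py '0 0 0.04 0;0 0 0.04 0;0 0 0.04 0;0 0 0.02 0;0 0 0 0' >/dev/null; python3 steer.py '0 0 0 0;0 0 0 0'
python3 - <<'E'
from h import *
s=manip.get_state(); print(s["position"],2*np.arctan2(s["ee_rot"][2],s["ee_rot"][1]))
img,K,T=shot("wrist"); cv2.imwrite("pics/w6.png",img[:,:,::-1])
E
```

```text
clock: 10.85
position: [0.6049, -0.0035, 0.0543]
ee_rot: [0.001, 0.762, 0.647, 0.001]
contact_force: [0.6, -0.3, -0.8]
width: 0.049
gripper_force: 43.4
[ 0.60486372 -0.00349154  0.05428898] 1.407361316512048
```

```bash
python3 steer.py '0.002 -0.0026 0.02 0;0 0 0.015 0;0 0 0 0;0 0 0 0;0 0 0 0'; python3 steer.py '0 0 0.004 0;0 0 0 0;0 0 0.003 0;0 0 0 0;0 0 0 0'|egrep 'pos|force'; python3 steer.py '0 0 0.002 0;0 0 0 0;0 0 0 0'|egrep 'pos|force'
```

```text
clock: 11.32
position: [0.6028, -0.0022, 0.0199]
ee_rot: [0.001, 0.763, 0.646, 0.001]
contact_force: [-0.3, 0.4, -1.1]
width: 0.0489
gripper_force: 43.4
position: [0.6011, -0.0021, 0.0108]
contact_force: [0.7, -0.5, -0.8]
gripper_force: 43.4
position: [0.6015, -0.0021, 0.0089]
contact_force: [-0.3, 0.2, -1.4]
gripper_force: 43.6
```

```bash
python3 steer.py '0.001 0.001 0.001 0;0 0 0 0;0 0 0.001 0;0 0 0 0;0 0 0 0'|egrep 'pos|force'; python3 steer.py '0 0 0 0;0 0 0 0;0 0 0 0;0 0 0 0' 0.058|egrep 'pos|force|wid'; python3 steer.py '0 0 -0.02 0;0 0 -0.04 0;0 0 -0.04 0;0 0 -0.04 0;0 0 -0.04 0'|egrep 'pos|force|wid'; python3 steer.py '-0.04 -0.03 0 0;0 -0.03 0 0;0 -0.03 0 0;0 0 0 0;0 0 0 0'
python3 - <<'E'
from h import *
s=manip.get_state(); print(s["position"],2*np.arctan2(s["ee_rot"][2],s["ee_rot"][1]))
img,K,T=shot("wrist"); cv2.imwrite("pics/w7.png",img[:,:,::-1]); I=img.astype(int)
for c in blobs(I.min(2)>140,1500): print("white",c.reshape(-1,2).mean(0).round(),rect(c,K,T,.026))
E
```

```text
position: [0.6016, -0.002, 0.0088]
contact_force: [-5.6, -3.6, 12.7]
gripper_force: 47.2
position: [0.6024, -0.0011, 0.0066]
contact_force: [0.6, 0.1, 0.8]
width: 0.0581
gripper_force: 0.0
position: [0.602, -0.0011, 0.1883]
contact_force: [1.0, 0.6, 0.1]
width: 0.058
gripper_force: 0.0
clock: 13.57
position: [0.5117, -0.0198, 0.187]
ee_rot: [-0.0, 0.763, 0.646, 0.0]
contact_force: [-1.0, 0.7, 0.2]
width: 0.0581
gripper_force: 0.0
[ 0.51166577 -0.01983338  0.18700642] 1.405706219016495
white [405. 283.] (array([ 572.3, -149.5,  609.4, -164. ]), np.float64(-0.09), 159.3, 205.0)
white [412. 139.] (array([604.2,  -1.2, 604.2,  -1.5]), np.float64(1.405), 81.5, 52.4)
white [ 67. 192.] (array([271. , -28.3, 288.8, -58.2]), np.float64(1.136), 447.3, 191.1)
```

View pics/w7.png

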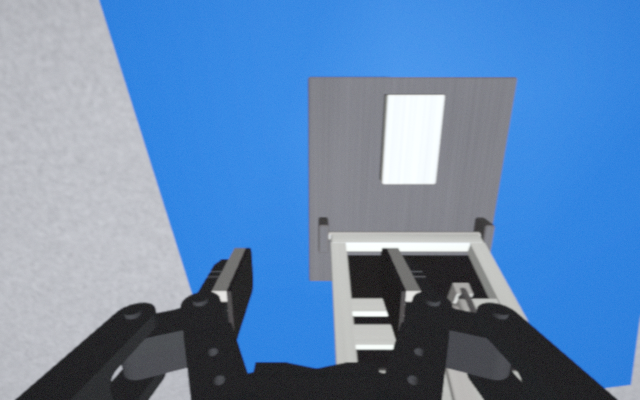

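Plate A sits squarely on the pad, centre (412,139), about 1 mm off. Now plate B.

```bash
python3 steer.py '0.035 0.01 0 0;0.035 0.01 0 0;0.035 0.01 0 0;0.035 0.01 0 0;0.035 0.01 0 0' 0.065 >/dev/null; python3 steer.py '0.035 0.01 0 0;0.035 0.01 0 0;0.035 0.01 0 0;0 0 0 -0.12;0 0 0 -0.12' >/dev/null;  python3 steer.py '0 0 0 -0.12;0 0 0 -0.12;0 0 0 -0.12;0 0 0 -0.12;0 0 0 -0.12' >/dev/null; python3 steer.py '0 0 0 -0.12;0 0 0 -0.12;0 0 0 -0.12;0 0 0 -0.12;0 0 0 -0.12' >/dev/null; python3 steer.py '0 0 0 -0.11;0 0 0 0;0 0 0 0;0 0 0 0'
python3 - <<'E'
from h import *
s=manip.get_state(); print(s["position"],2*np.arctan2(s["ee_rot"][2],s["ee_rot"][1]))
img,K,T=shot("wrist"); I=img.astype(int)
for c in blobs(I.min(2)>140,1500): print("white",c.reshape(-1,2).mean(0).round(),rect(c,K,T,.012))
E
```

```text
clock: 15.62
position: [0.6386, 0.2432, 0.1864]
ee_rot: [-0.0, 0.094, 0.996, 0.0]
contact_force: [0.3, -0.1, -0.3]
width: 0.065
gripper_force: 0.0
[0.63863229 0.24321913 0.1863735 ] 2.9536417589072905
white [323. 356.] (array([856.6, 229.5, 867.5, 208.4]), np.float64(1.566), 194.5, 51.2)
white [ 52. 186.] (array([605.1, -12.1, 605.1, -12.1]), np.float64(1.406), 85.8, 53.7)
white [318. 167.] (array([636.4, 246. , 636.4, 246. ]), np.float64(-0.189), 50.7, 79.5)
white [554. 157.] (array([725. , 477.8, 739.6, 466. ]), np.float64(0.087), 458.8, 175.2)
```

```bash
python3 steer.py '0.003 0.0024 0.04 0;0 0 0.04 0;0 0 0.04 0;0 0 0.04 0;0 0 0 0' 0.058 >/dev/null; python3 steer.py '0 0 0 0;0 0 0 0;0 0 0 0'
```

```text
clock: 16.33
position: [0.6381, 0.2466, 0.0303]
ee_rot: [0.003, 0.093, 0.996, 0.001]
contact_force: [-0.2, 0.4, 0.8]
width: 0.0582
gripper_force: 0.0
```

```bash
python3 steer.py '0.002 -0.001 0 0;0 0 0.015 0;0 0 0.013 0;0 0 0 0;0 0 0 0' 0.06|egrep 'pos|force'; python3 steer.py '0 0 0.003 0;0 0 0 0;0 0 0.003 0;0 0 0 0;0 0 0 0'|egrep 'pos|force'; python3 steer.py '0 0 0 0;0 0 0 0;0 0 0 0;0 0 0 0' 0.045 40
```

```text
position: [0.6336, 0.2453, 0.0001]
contact_force: [-0.2, 0.9, -0.2]
gripper_force: 0.0
position: [0.6333, 0.2452, -0.007]
contact_force: [-0.1, -0.4, -1.0]
gripper_force: 0.0
clock: 17.5
position: [0.6345, 0.2456, -0.0051]
ee_rot: [0.001, 0.093, 0.996, 0.001]
contact_force: [-1.4, -1.5, 8.4]
width: 0.0487
gripper_force: 46.4
```

```bash
python3 steer.py '0 0 -0.02 0;0 0 -0.04 0;0 0 -0.04 0;0 0 -0.04 0.12;0 0 0 0.12' >/dev/null; python3 steer.py '0 0 0 0.12;0 0 0 0.12;0 0 0 0.12;0 0 0 0.12;0 0 0 0.12' >/dev/null;  python3 steer.py '0 0 0 0.12;0 0 0 0.12;0 0 0 0.12;0 0 0 0.12;0 0 0 0.12' >/dev/null; python3 steer.py '-0.035 0.001 0 0.11;-0.035 0.001 0 0;-0.035 0.001 0 0;-0.035 0.001 0 0;-0.035 0.001 0 0' >/dev/null; python3 steer.py '-0.035 0.001 0 0;-0.035 0.001 0 0;0 0 0 0;0 0 0 0;0 0 0 0'
python3 - <<'E'
from h import *
s=manip.get_state(); print(s["position"],2*np.arctan2(s["ee_rot"][2],s["ee_rot"][1]))
E
```

```text
clock: 19.58
position: [0.6037, 0.0023, 0.1328]
ee_rot: [-0.0, 0.763, 0.646, 0.0]
contact_force: [0.1, 0.2, -1.2]
width: 0.0492
gripper_force: 42.0
[0.60371079 0.00234627 0.13279697] 1.404849841684655
```

```bash
python3 steer.py '-0.002 -0.001 0.04 0;0 0 0.04 0;0 0 0.02 0;0 0 0 0;0 0 0 0'>/dev/null; python3 steer.py '0 0 0 0;0 0 0 0;0 0 0 0'
```

```text
clock: 20.25
position: [0.6042, 0.0005, 0.035]
ee_rot: [0.001, 0.763, 0.647, 0.001]
contact_force: [0.1, 0.4, -0.5]
width: 0.0489
gripper_force: 42.1
```

```bash
python3 steer.py '0 -0.0015 0.01 0;0 0 0 0;0 0 0 0;0 0 0 0;0 0 0 0'|egrep 'pos|force'; python3 steer.py '0 0 0.003 0;0 0 0 0;0 0 0 0;0 0 0 0'|egrep 'pos|force'
```

```text
position: [0.6011, 0.0004, 0.0229]
contact_force: [-0.1, 0.8, -1.8]
gripper_force: 42.1
position: [0.6017, 0.0004, 0.0209]
contact_force: [-1.2, 1.0, 6.6]
gripper_force: 43.3
```

```bash
python3 steer.py '0 0 0 0;0 0 0 0;0 0 0 0;0 0 0 0' 0.058|egrep 'pos|force|wid'; python3 steer.py '0 0 -0.02 0;0 0 -0.04 0;0 0 -0.04 0;0 0 -0.04 0;0 0 -0.03 0'|egrep 'pos|force|wid'; python3 steer.py '-0.02 -0.03 0 0;0 -0.03 0 0;0 -0.03 0 0;0 0 0 0;0 0 0 0'
python3 - <<'E'
from h import *
s=manip.get_state(); print(s["position"],2*np.arctan2(s["ee_rot"][2],s["ee_rot"][1]))
img,K,T=shot("wrist"); cv2.imwrite("pics/w8.png",img[:,:,::-1]); I=img.astype(int); np.savez("w8.npz",img=img,K=K,T=T)
for c in blobs(I.min(2)>140,1500): print("white",c.reshape(-1,2).mean(0).round(),rect(c,K,T,.038))
img,K,T=shot("scene"); cv2.imwrite("pics/sc8.png",cv2.resize(img[170:300,170:350,::-1],None,fx=4,fy=4)); np.savez("sc8.npz",img=img,K=K,T=T)
img,K,T=shot("top"); np.savez("top8.npz",img=img,K=K,T=T)
E
```

```text
position: [0.6009, 0.0005, 0.0196]
contact_force: [-0.3, -0.6, -0.4]
width: 0.0579
gripper_force: 0.0
position: [0.6018, 0.0005, 0.1932]
contact_force: [1.0, -0.2, 0.2]
width: 0.0582
gripper_force: 0.0
clock: 22.17
position: [0.5075, -0.0042, 0.1901]
ee_rot: [-0.0, 0.763, 0.646, 0.0]
contact_force: [0.8, 0.5, 0.4]
width: 0.058
gripper_force: 0.0
[ 0.50748232 -0.0041757   0.19012349] 1.4058150107710985
white [402. 288.] (array([ 567.6, -137.2,  600.6, -148.8]), np.float64(-0.072), 144.6, 181.5)
white [420. 156.] (array([ 6.037e+02, -6.000e-01,  6.036e+02, -5.000e-01]), np.float64(1.403), 81.6, 52.6)
white [ 70. 191.] (array([276.9,  -9. , 293.5, -39.4]), np.float64(1.136), 435.7, 189.2)
```

View pics/sc8.png

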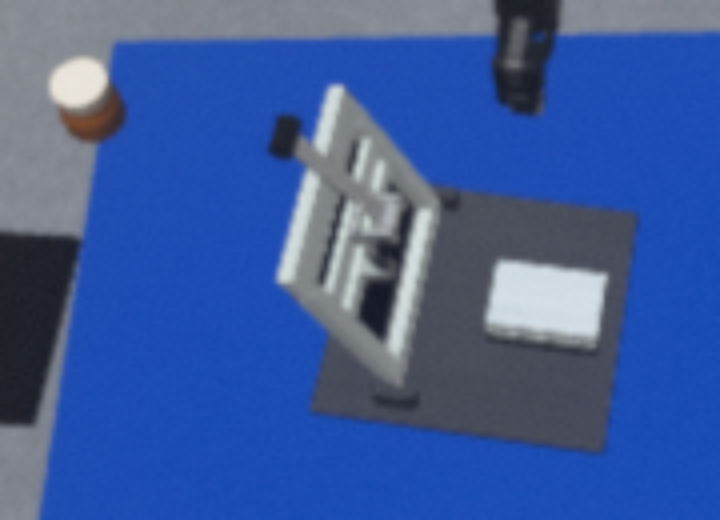

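The pile is square at (603.7, -0.6) mm, yaw 1.403, with the kickstand foot at crop (285,137). I'll check my predicted stand geometry against the pictures while moving behind the foot with the fingers shut.

```bash
cat >> h.py <<'E'
th=1.405-np.pi/2; ex=np.array([np.cos(th),np.sin(th),0]); ey=np.array([-np.sin(th),np.cos(th),0]); ez=np.array([0,0,1.])
S=np.array([.6034,-.0006,0])-.095*ey+.02*ez
def fr(y,z,phi=.35):
    return S+ey*(y*np.cos(phi)-z*np.sin(phi))+ez*(z*np.cos(phi)+y*np.sin(phi))
def st():
    s=manip.get_state(); p=s["position"]-S; a=2*np.arctan2(s["ee_rot"][2],s["ee_rot"][1])
    print("stand xyz mm",(np.array([p@ex,p@ey,s["position"][2]])*1000).round(1),"toolx-ey",round(a-th-np.pi/2,3),"F",s["contact_force"].round(1),"w",round(s["width"],4),"g",round(s["gripper_force"],1),"t",round(s["clock"],2))
E
python3 steer.py '0 0 -0.035 0;0 0 -0.035 0;0 0 -0.035 0;0 0 0 0' 0 >/dev/null; python3 steer.py '-0.036 0.019 0 0;-0.036 0.019 0 0;-0.036 0.019 0 0;-0.036 0.019 0 0;-0.036 0.019 0 0' >/dev/null;python3 steer.py '0 0 0 0;0 0 0 0;0 0 0 0' >/dev/null
python3 - <<'E'
from h import *
st()
for n in ("sc8","top8"):
    d=np.load(n+".npz"); I=d["img"].astype(int)
    print(n,proj([fr(.011,.218),fr(0,.165),fr(0,.165)-.073*ex,fr(0,.165)+.073*ex],d["K"],d["T"]).round(1).tolist())
d=np.load("sc8.npz"); m=np.zeros((400,640),bool); m[190:220,232:252]=d["img"].max(2)[190:220,232:252]<70
print([c.reshape(-1,2).mean(0) for c in blobs(m,8)])
d=np.load("top8.npz"); m=np.zeros((400,640),bool); m[175:200,368:390]=d["img"].max(2)[175:200,368:390]<60
print([c.reshape(-1,2).mean(0) for c in blobs(m,4)])
E
```

```text
stand xyz mm [   3.1 -104.3  293.9] toolx-ey 0.0 F [-0.2 -0.7  0.3] w -0.0001 g 0.0 t 23.32
sc8 [[240.7, 204.6], [247.0, 215.4], [253.3, 191.7], [240.2, 240.9]]
top8 [[376.6, 185.4], [372.1, 187.4], [369.0, 209.6], [375.2, 165.3]]
[array([240.82608696, 203.69565217])]
[]
```

```bash
python3 steer.py '0 -0.003 0.04 0;0 0 0.039 0;0 0 0 0;0 0 0 0' >/dev/null; python3 -c "from h import *; st()"; python3 steer.py '0.01 0 0 0;0.01 0 0 0;0.01 0 0 0;0 0 0 0' >/dev/null; python3 -c "from h import *; st()"; python3 steer.py '0.01 0 0 0;0.01 0 0 0;0 0 0 0' >/dev/null
python3 - <<'E'
from h import *
st(); img,K,T=shot("scene"); np.savez("sc9.npz",img=img,K=K,T=T); m=np.zeros((400,640),bool); m[190:225,225:275]=img.max(2)[190:225,225:275]<70
print([(c.reshape(-1,2).mean(0),cv2.contourArea(c)) for c in blobs(m,8)])
cv2.imwrite("pics/sc9.png",cv2.resize(img[150:300,170:350,::-1],None,fx=4,fy=4))
E
```

```text
stand xyz mm [  -2.  -102.5  214.5] toolx-ey 0.002 F [0.5 0.6 0.8] w -0.0003 g 0.0 t 23.65
stand xyz mm [  0.9 -72.2 218.5] toolx-ey 0.003 F [ 0.1 -1.7  0.6] w 0.0001 g 0.4 t 23.98
stand xyz mm [ -0.5 -51.8 216.2] toolx-ey 0.002 F [ 1.   0.9 -0.3] w -0.0001 g 0.1 t 24.23
[(array([242.96629213, 198.83146067]), 299.5)]
```

View pics/sc9.png

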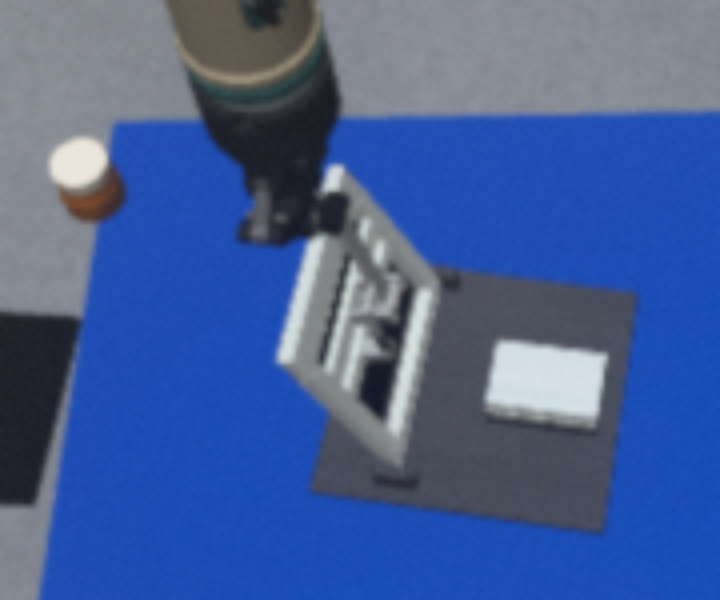

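The fingers are pushing the foot, now at crop (332,213), and the frame stays on its stop. I continue over centre.

```bash
python3 steer.py '0.01 0 0 0;0.01 0 0 0;0.01 0 0 0;0.005 0 0 0;0 0 0 0' >/dev/null; python3 -c "from h import *; st()"; python3 steer.py '0.005 0 0 0;0.005 0 0 0;0 0 0 0;0 0 0 0;0 0 0 0' >/dev/null
python3 - <<'E'
from h import *
st(); img,K,T=shot("scene"); I=img.astype(int)
cv2.imwrite("pics/sc10.png",cv2.resize(img[150:300,170:350,::-1],None,fx=4,fy=4))
for q in (0,.6,2.68):
    piv=fr(.03,.11); a=.525-q; foot=piv+.109*(-np.sin(a)*ey+np.cos(a)*ez)
    u,v=proj(foot,K,T)[0].round().astype(int); print(q,u,v,I[v-1:v+2,u-1:u+2].mean((0,1)).round())
E
```

```text
stand xyz mm [ -0.7 -17.5 215.8] toolx-ey 0.002 F [-0.2 -0.7  0.1] w 0.0 g 0.0 t 24.7
stand xyz mm [ -0.5  -9.5 215.9] toolx-ey 0.001 F [ 0.7 -0.6  0.9] w 0.0001 g 0.0 t 25.12
0 241 205 [ 31.  78. 180.]
0.6 265 205 [47. 50. 58.]
2.68 301 239 [209. 221. 228.]
```

The picture budget is spent, so from here I check by numbers, comparing with the earlier scene frame.

Run:
```python
from h import *
img,K,T=shot("scene"); np.savez("sc10.npz",img=img,K=K,T=T)
a=np.load("sc8.npz")["img"]
d=cv2.absdiff(img,a).max(2)>40; d[:, :232]=0; d[:150]=0; d[290:]=0; d[:,335:]=0
n,l,s,c=cv2.connectedComponentsWithStats(d.astype(np.uint8))
for i in range(1,n):
    if s[i,4]>10: print(s[i],c[i].round(1),img[l==i].mean(0).round(), a[l==i].mean(0).round())
g=cv2.cvtColor(img,cv2.COLOR_RGB2GRAY)
print("rows 226..252, cols 262..326 by 3"); 
for v in range(200,254,3): print(v,g[v,256:330:3].tolist())
for q in (1.,1.5,2,2.3,2.68):
    piv=fr(.03,.11); t=.525-q; print(q,proj(piv+.109*(-np.sin(t)*ey+np.cos(t)*ez),K,T)[0].round(1))
```

```text
[ 232  150   43   71 1886] [254.3 178.2] [60. 65. 72.] [105. 120. 152.]
[286 150  33  49 996] [301.3 168.5] [108. 123. 157.] [44. 49. 58.]
[269 223   5   5  21] [271. 225.] [154. 161. 167.] [64. 67. 76.]
[278 225  31  14 182] [293.7 230.5] [140. 146. 154.] [ 88.  93. 104.]
[262 234   6   4  17] [264.6 235.3] [145. 150. 153.] [71. 74. 81.]
[271 234   4   4  13] [272.2 235.6] [126. 130. 133.] [191. 200. 201.]
rows 226..252, cols 262..326 by 3
200 [54, 30, 36, 35, 74, 75, 77, 75, 75, 77, 76, 74, 78, 75, 76, 77, 76, 75, 73, 78, 74, 74, 78, 75, 75]
203 [63, 43, 36, 35, 72, 76, 76, 74, 76, 74, 74, 74, 74, 75, 75, 76, 75, 75, 76, 77, 75, 73, 74, 75, 74]
206 [55, 76, 33, 66, 81, 76, 77, 75, 75, 76, 79, 77, 76, 75, 74, 74, 75, 74, 77, 75, 78, 75, 73, 77, 76]
209 [50, 33, 29, 63, 121, 109, 76, 77, 73, 76, 75, 74, 75, 76, 77, 74, 75, 75, 75, 75, 78, 77, 76, 77, 74]
212 [43, 45, 106, 164, 125, 137, 91, 75, 77, 77, 76, 75, 77, 74, 72, 74, 75, 78, 76, 75, 75, 76, 77, 76, 76]
215 [59, 198, 158, 168, 105, 125, 136, 84, 72, 77, 77, 77, 74, 74, 78, 78, 77, 75, 74, 74, 77, 71, 78, 75, 73]
218 [89, 182,
[... 774 characters left out ...]
, 80, 80, 80, 75]
239 [145, 173, 96, 88, 58, 212, 162, 83, 78, 81, 78, 83, 88, 219, 218, 218, 189, 185, 219, 220, 217, 216, 94, 80, 73]
242 [179, 141, 30, 29, 64, 216, 145, 79, 79, 76, 78, 78, 129, 220, 219, 221, 221, 218, 218, 220, 220, 218, 79, 80, 77]
245 [206, 118, 29, 28, 94, 218, 115, 81, 80, 79, 80, 78, 161, 220, 220, 223, 222, 220, 221, 220, 220, 216, 78, 77, 75]
248 [135, 96, 30, 24, 152, 203, 114, 76, 76, 76, 77, 80, 200, 217, 214, 215, 217, 219, 218, 219, 220, 196, 77, 77, 72]
251 [134, 132, 43, 31, 202, 189, 80, 77, 78, 80, 79, 78, 149, 169, 187, 199, 219, 218, 220, 220, 219, 186, 78, 74, 74]
1.0 [282.5 209.5]
1.5 [299.3 218.5]
2 [306.8 228.6]
2.3 [306.3 234. ]
2.68 [300.9 239.2]
```

The leg is over, with its foot near (307,232), but not yet at the predicted stop (301,239). I raise the fingers, let time pass and re-measure.

```bash
python3 steer.py '0 0 -0.02 0;0 0 -0.03 0;0 0 -0.03 0;0 0 0 0;0 0 0 0' >/dev/null
python3 - <<'E'
from h import *
st()
img,K,T=shot("scene"); np.savez("sc11.npz",img=img,K=K,T=T)
g=cv2.cvtColor(img,cv2.COLOR_RGB2GRAY)
for v in range(221,254,2): print(v,g[v,268:326:2].tolist())
a=np.load("sc8.npz")["img"]
# frame corners check: bright-edge of base end of frame unchanged?
print("framediff",[(cv2.absdiff(img,a).max(2)[y0:y1,x0:x1]>40).sum() for x0,x1,y0,y1 in((236,262,225,250),(255,275,255,272))])
E
```

```text
stand xyz mm [  0.6  -9.7 298. ] toolx-ey 0.0 F [-0.3  0.2 -1. ] w -0.0001 g 0.0 t 25.63
221 [172, 112, 66, 124, 144, 143, 79, 49, 57, 80, 81, 84, 82, 81, 82, 84, 84, 79, 80, 83, 84, 80, 78, 79, 78, 78, 75, 72, 77]
223 [170, 112, 87, 171, 220, 146, 83, 78, 79, 82, 83, 82, 83, 82, 82, 81, 83, 81, 81, 79, 80, 78, 80, 81, 78, 80, 79, 78, 79]
225 [156, 153, 171, 185, 199, 136, 87, 81, 82, 78, 80, 84, 84, 81, 80, 81, 84, 83, 79, 79, 81, 79, 78, 81, 80, 78, 79, 78, 78]
227 [117, 157, 173, 170, 173, 164, 133, 95, 85, 81, 83, 83, 86, 84, 84, 83, 84, 85, 83, 83, 82, 83, 81, 78, 76, 76, 77, 79, 77]
229 [107, 69, 135, 161, 174, 171, 171, 174, 149, 111, 89, 84, 85, 82, 81, 82, 82, 83, 85, 82, 80, 82, 80, 79, 81, 79, 79, 80, 77]
231 [50, 45, 161, 204, 167, 138, 166, 173, 176, 172, 168, 123, 93, 83, 82, 78, 83, 81, 81, 83, 83, 85, 83, 80, 82, 79, 80, 80, 80]
233 [32, 63, 199, 209, 158, 83, 93, 128, 154, 170, 174, 172, 166, 140, 109, 86, 69, 69, 81, 82, 81, 84, 80, 80, 81, 84, 82, 79, 82]
235 [71, 65, 123, 168, 126, 80, 79, 82, 86, 98, 149, 167, 172, 178, 171, 145, 58, 40, 58, 93, 90, 84, 78, 80, 8
[... 596 characters left out ...]
3, 81, 81, 80, 79, 80, 79, 160, 222, 222, 222, 222, 222, 223, 224, 222, 221, 224, 223, 222, 222, 180, 79, 83]
247 [139, 219, 187, 120, 77, 80, 78, 83, 80, 82, 80, 87, 188, 216, 219, 218, 217, 220, 220, 221, 220, 220, 221, 221, 221, 222, 143, 79, 79]
249 [165, 218, 146, 96, 81, 79, 80, 81, 81, 79, 81, 90, 214, 218, 221, 221, 220, 218, 219, 217, 218, 218, 219, 220, 221, 220, 109, 78, 83]
251 [204, 216, 147, 82, 81, 79, 79, 79, 79, 81, 80, 85, 146, 164, 183, 191, 192, 205, 221, 220, 222, 222, 222, 222, 221, 220, 92, 78, 76]
253 [216, 201, 123, 80, 81, 76, 80, 79, 80, 80, 78, 78, 90, 124, 130, 161, 127, 137, 154, 144, 154, 171, 192, 193, 203, 199, 87, 80, 76]
framediff [np.int64(0), np.int64(0)]
```

The foot is now at (301,238.5), exactly the predicted stop, and the frame is unmoved. Next I turn the jaws across the frame and straddle the top rail.

```bash
python3 steer.py '0 0 0 -0.121;0 0 0 -0.121;0 0 0 -0.121;0 0 0 -0.121;0 0 0 -0.121' 0.04 >/dev/null; python3 steer.py '0 0 0 -0.121;0 0 0 -0.121;0 0 0 -0.121;0 0 0 -0.121;0 0 0 -0.121' >/dev/null; python3 steer.py '0 0 0 -0.121;0 0 0 -0.121;0 0 0 -0.119;0 -0.03 0 0;0 -0.013 0 0' >/dev/null; python3 steer.py '0 0 0.04 0;0 0 0.04 0;0 0 0.02 0;0 0 0 0;0 0 0 0' >/dev/null; python3 -c "from h import *; st()"
```

```text
stand xyz mm [ -1.4 -52.4 194.3] toolx-ey 1.571 F [-0.5 -0.   0. ] w 0.0402 g 0.0 t 27.35
```

```bash
python3 steer.py '0 0 0.02 0;0 0 0.018 0;0 0 0 0;0 0 0 0;0 0 0 0' >/dev/null; python3 -c "from h import *; st()"; python3 steer.py '0 0 0 0;0 0 0 0;0 0 0 0' 0.032 >/dev/null; python3 -c "from h import *; st()"
```

```text
stand xyz mm [  1.  -52.5 160. ] toolx-ey 1.572 F [0.4 0.9 0.5] w 0.04 g 0.0 t 27.77
stand xyz mm [  0.2 -52.4 159. ] toolx-ey 1.572 F [0.6 0.4 1.1] w 0.0323 g 0.0 t 28.02
```

```bash
python3 steer.py '0 0 0.004 0;0 0.006 0 0;0 0.008 0 0;0 0.008 0 0;0 0.008 0 0' >/dev/null; python3 -c "from h import *; st()"; python3 steer.py '0 0.006 0 0;0 0.006 0 0;0 0.004 0 0;0 0 0 0;0 0 0 0' >/dev/null; python3 -c "from h import *; st()"
```

```text
stand xyz mm [ -0.3 -21.5 154.1] toolx-ey 1.572 F [-0.4 -1.5  1.1] w 0.032 g 0.7 t 28.43
stand xyz mm [ -0.7  -5.8 153.6] toolx-ey 1.572 F [-0.9 -0.1 -0.8] w 0.0322 g 0.2 t 28.85
```

```bash
python3 steer.py '0 0.003 -0.003 0;0 0.003 0 0;0 0 0 0;0 0 0 0' >/dev/null; python3 -c "from h import *; st()"; python3 steer.py '0 0 0 0;0 0 0 0;0 0 0 0' 0.024 >/dev/null; python3 -c "from h import *; st()";  python3 steer.py '0 0 0 0;0 0 0 0;0 0 0 0' 0.018 >/dev/null
python3 - <<'E'
from h import *
st(); img,K,T=shot("scene"); g=cv2.cvtColor(img,cv2.COLOR_RGB2GRAY); np.savez("sc12.npz",img=img,K=K,T=T)
for v in range(231,262,2): print(v,g[v,284:332:2].tolist())
for ph in(.1,.05,0): print(ph,proj([fr(.0948,.0224,ph),fr(0,.165,ph)+.073*ex],K,T).round(1).tolist())
E
```

```text
stand xyz mm [ -0.3  -0.2 157. ] toolx-ey 1.572 F [ 1.1  0.2 -0.1] w 0.0319 g 0.2 t 29.18
stand xyz mm [ -0.3  -1.1 157.1] toolx-ey 1.572 F [-0.8 -2.7  1.5] w 0.0238 g 1.6 t 29.43
stand xyz mm [ -0.3  -3.7 157.4] toolx-ey 1.572 F [-2.9 -8.9  2.6] w 0.0181 g 4.8 t 29.68
231 [130, 141, 140, 135, 111, 84, 78, 81, 79, 81, 80, 83, 82, 82, 79, 79, 80, 77, 79, 78, 77, 77, 70, 72]
233 [84, 132, 137, 142, 140, 128, 91, 78, 80, 78, 79, 80, 79, 79, 80, 77, 80, 80, 80, 80, 80, 82, 66, 73]
235 [84, 167, 89, 121, 146, 143, 139, 123, 137, 126, 95, 91, 85, 80, 82, 78, 78, 79, 79, 76, 77, 80, 68, 73]
237 [84, 164, 80, 82, 117, 138, 144, 147, 163, 202, 209, 214, 196, 173, 163, 154, 129, 104, 90, 80, 80, 75, 72, 72]
239 [120, 154, 78, 79, 86, 187, 146, 147, 145, 152, 130, 72, 142, 216, 217, 219, 217, 215, 210, 94, 80, 77, 73, 77]
241 [75, 93, 80, 79, 111, 216, 212, 166, 141, 144, 132, 42, 73, 212, 220, 219, 218, 215, 193, 81, 80, 77, 72, 74]
243 [77, 76, 80, 80, 141, 219, 221, 218, 192, 148, 112, 37, 108, 217, 221, 219, 220, 220, 190, 77, 75, 76, 74, 74]
245 [78, 78, 79, 79, 159, 221, 221, 218, 221, 18
[... 345 characters left out ...]
, 219, 217, 218, 218, 221, 219, 219, 217, 89, 81, 74, 77, 73, 72]
253 [79, 77, 80, 73, 89, 122, 129, 159, 128, 135, 152, 144, 154, 170, 192, 190, 201, 196, 84, 77, 74, 73, 73, 75]
255 [78, 77, 77, 78, 57, 60, 54, 59, 64, 79, 102, 96, 102, 131, 144, 140, 131, 130, 75, 79, 76, 74, 74, 72]
257 [79, 81, 79, 80, 77, 80, 75, 76, 76, 76, 65, 58, 57, 57, 54, 59, 75, 74, 74, 78, 77, 76, 71, 73]
259 [77, 77, 76, 78, 78, 79, 77, 76, 78, 77, 76, 76, 77, 77, 75, 75, 75, 69, 76, 77, 67, 73, 74, 76]
261 [78, 80, 79, 78, 79, 78, 75, 76, 77, 74, 76, 72, 76, 74, 74, 78, 78, 77, 76, 78, 64, 73, 75, 73]
0.1 [[304.9, 243.0], [255.6, 241.5]]
0.05 [[305.4, 243.8], [258.8, 241.8]]
0 [[305.9, 244.5], [262.1, 242.2]]
```

The foot is on the pile at (305,244) and the pile's edges have not moved. I close on the rail.

```bash
python3 steer.py '0 0 0 0;0 0.001 0 0;0 0.001 0 0;0 0 0 0;0 0 0 0' 0.005 40 >/dev/null; python3 -c "from h import *; st()"; python3 steer.py '0 0 0 0;0 0 0 0;0 0 0 0' >/dev/null; python3 -c "from h import *; st()"
```

```text
stand xyz mm [ -0.3  -5.9 157.7] toolx-ey 1.572 F [ -5.1 -19.6   3.3] w 0.0115 g 41.8 t 30.15
stand xyz mm [ -0.3  -5.9 157.7] toolx-ey 1.572 F [ -4.7 -19.7   3.8] w 0.0114 g 41.7 t 30.4
```

Gripped at 0.0114 m width, with some reaction. I check the actual frame angle and the pile numerically before changing anything.

Run:
```python
from h import *
s=manip.get_state(); print("moment",s["moment"].round(2))
a=np.load("sc12.npz")["img"]
img,K,T=shot("scene"); g=cv2.cvtColor(img,cv2.COLOR_RGB2GRAY); np.savez("sc13.npz",img=img,K=K,T=T)
# pile outline: white blob
for n,i in (("sc8",np.load("sc8.npz")["img"]),("sc12",a),("now",img)):
    m=np.zeros(g.shape,bool); m[232:260,288:326]=i[232:260,288:326].min(2)>150
    for c in blobs(m,40): print(n,"pile bbox",cv2.boundingRect(c),cv2.minAreaRect(c))
m=np.zeros(g.shape,bool); m[234:256,290:318]=img[234:256,290:318].max(2)<75
for c in blobs(m,4): print("foot",c.reshape(-1,2).mean(0))
print("frame +x end: rows 236-272, cols 250-284")
for v in range(234,274,2): print(v,g[v,250:286:2].tolist())
for ph in(.06,.03,0,-.03): print(ph,proj([fr(.006,.165,ph)+.073*ex,fr(-.006,.165,ph)+.073*ex,fr(.006,.02,ph)+.073*ex],K,T).round(1).tolist())
img,K,T=shot("wrist"); cv2.imwrite("pics/w13.png",img[:,:,::-1]); np.savez("w13.npz",img=img,K=K,T=T)
for ph in(.06,.03,0,-.03): print("wrist",ph,proj([fr(.006,.165,ph)-.073*ex,fr(-.006,.165,ph)-.073*ex,fr(.006,.165,ph)-.03*ex,fr(-.006,.165,ph)-.03*ex],K,T).round(1).tolist())
```

```text
moment [-2.29  0.68 -0.01]
sc8 pile bbox (292, 235, 30, 20) ((306.0599365234375, 245.07997131347656), (27.860008239746094, 17.960512161254883), 8.130102157592773)
sc12 pile bbox (292, 236, 30, 19) ((306.0599365234375, 245.07997131347656), (27.860008239746094, 17.960512161254883), 8.130102157592773)
now pile bbox (292, 236, 30, 19) ((305.9899597167969, 245.06997680664062), (28.00143051147461, 17.960512161254883), 8.130102157592773)
foot [306.0625 243.5   ]
frame +x end: rows 236-272, cols 250-284
234 [75, 73, 73, 70, 58, 196, 217, 156, 138, 190, 120, 107, 217, 193, 80, 78, 79, 79]
236 [74, 76, 73, 72, 82, 217, 213, 102, 157, 160, 167, 179, 189, 172, 82, 74, 79, 85]
238 [72, 74, 71, 68, 121, 217, 204, 99, 186, 126, 163, 181, 179, 175, 88, 76, 83, 93]
240 [74, 71, 73, 67, 144, 219, 187, 100, 204, 114, 93, 126, 128, 121, 72, 69, 69, 98]
242 [73, 74, 75, 50, 72, 122, 115, 96, 172, 113, 90, 215, 199, 87, 77, 77, 78, 76]
244 [71, 74, 74, 55, 38, 114, 116, 98, 115, 113, 132, 218, 192, 80, 79, 79, 77, 77]
246 [72, 74, 77, 73, 35, 116, 124, 110, 95, 87, 154, 219, 167, 76, 77, 78, 78, 78]
248 [
[... 832 characters left out ...]
1, 76, 77, 73, 63, 75, 74, 75, 77, 74]
270 [77, 76, 78, 79, 78, 79, 72, 49, 47, 45, 46, 44, 58, 77, 77, 76, 75, 75]
272 [68, 76, 76, 76, 74, 75, 76, 75, 74, 67, 64, 63, 70, 77, 77, 77, 78, 77]
0.06 [[260.5, 242.0], [255.8, 241.5], [269.7, 264.5]]
0.03 [[262.5, 242.2], [257.7, 241.7], [269.9, 264.5]]
0 [[264.5, 242.5], [259.7, 241.9], [270.1, 264.6]]
-0.03 [[266.5, 242.8], [261.7, 242.1], [270.3, 264.6]]
wrist 0.06 [[319.9, 95.4], [284.2, 95.4], [319.5, 216.5], [287.4, 215.7]]
wrist 0.03 [[334.8, 95.4], [298.9, 95.4], [332.9, 216.6], [300.5, 216.1]]
wrist 0 [[349.7, 95.4], [313.7, 95.4], [346.2, 216.6], [313.8, 216.4]]
wrist -0.03 [[364.5, 95.4], [328.5, 95.4], [359.5, 216.4], [327.2, 216.6]]
```

Run:
```python
from h import *
d=np.load("w13.npz"); g=cv2.cvtColor(d["img"],cv2.COLOR_RGB2GRAY)
for v in (100,120,150,180): print(v,g[v,280:380:3].tolist())
for v in (100,120,150,180):
    # ex offset for this row at z=.185
    for ph in (.06,.03,0):
        xs=np.linspace(-.09,-.02,71); a=[proj([fr(s,.165,ph)+x*ex for x in xs],d["K"],d["T"]) for s in(.006,-.006)]
        print(v,ph,[round(np.interp(v,p[:,1],p[:,0]),1) for p in a])
```

```text
100 [107, 109, 108, 107, 110, 107, 113, 165, 182, 179, 179, 180, 180, 179, 176, 178, 163, 157, 119, 109, 109, 109, 110, 111, 110, 110, 113, 113, 111, 113, 111, 112, 112, 113]
120 [31, 33, 31, 36, 39, 45, 165, 215, 222, 222, 223, 224, 221, 221, 221, 221, 216, 176, 110, 110, 113, 107, 108, 108, 108, 114, 112, 113, 111, 112, 110, 113, 113, 111]
150 [32, 42, 45, 49, 56, 63, 145, 211, 224, 224, 224, 224, 223, 222, 220, 222, 214, 163, 107, 109, 107, 107, 107, 105, 108, 109, 107, 106, 109, 109, 109, 109, 109, 111]
180 [65, 39, 43, 50, 51, 56, 120, 211, 223, 224, 224, 224, 222, 221, 221, 222, 211, 142, 110, 113, 114, 108, 110, 109, 110, 109, 109, 109, 108, 108, 107, 109, 109, 107]
100 0.06 [np.float64(319.9), np.float64(284.3)]
100 0.03 [np.float64(334.8), np.float64(298.9)]
100 0 [np.float64(349.6), np.float64(313.7)]
120 0.06 [np.float64(319.9), np.float64(284.9)]
120 0.03 [np.float64(334.4), np.float64(299.2)]
120 0 [np.float64(349.0), np.float64(313.7)]
150 0.06 [np.float64(319.7), np.float64(285.7)]
150 0.03 [np.float64(334.0), np.float64(299.6)]
150 0 [np.float64(348.2), np.float64(313.7)]
180 0.06 [np.float64(319.6), np.float64(286.4)]
180 0.03 [np.float64(333.5), np.float64(300.0)]
180 0 [np.float64(347.3), np.float64(313.8)]
```

Two views agree: the frame is about 0.03 rad short of upright, the foot is on the pile, and the pile is unmoved. I nudge slightly further for a surer press and re-check.

```bash
python3 steer.py '0 0.001 0 0;0 0.001 0 0;0 0.001 0 0;0 0 0 0;0 0 0 0' >/dev/null
cat > chk.py <<'E'
from h import *
st(); print(manip.get_state()["moment"].round(2))
img,K,T=shot("wrist"); g=cv2.cvtColor(img,cv2.COLOR_RGB2GRAY).astype(float)
for v in(120,150,180):
    r=g[v,280:380]>165; u=280+np.where(r)[0]
    xs=np.linspace(-.09,-.02,71); c=[]
    phs=[.06,.03,0,-.03]
    for ph in phs: p=proj([fr(0,.165,ph)+x*ex for x in xs],K,T); c.append(np.interp(v,p[:,1],p[:,0]))
    print(v,u.min(),u.max(),"lean",np.interp((u.min()+u.max())/2,c,phs).round(3))
img,K,T=shot("scene"); m=np.zeros(g.shape,bool); m[232:260,288:326]=img[232:260,288:326].min(2)>150
for c in blobs(m,40): print("pile",cv2.boundingRect(c),cv2.minAreaRect(c))
E
python3 chk.py
```

```text
stand xyz mm [ -0.3  -5.7 157.7] toolx-ey 1.572 F [ -6.1 -25.4   3.7] w 0.0117 g 44.5 t 30.92
[-3.24  0.89 -0.07]
120 298 331 lean 0.032
150 299 330 lean 0.033
180 299 330 lean 0.033
pile (292, 236, 30, 19) ((306.11541748046875, 245.07693481445312), (28.031848907470703, 17.985034942626953), 7.125016689300537)
```

The frame is firmly stopped by the foot on the pile: 3 mm more command moved it only 0.2 mm. I take the extra push back off, let it settle, verify and hand in.

```bash
python3 steer.py '0 -0.001 0 0;0 -0.001 0 0;0 -0.001 0 0;0 0 0 0;0 0 0 0' >/dev/null; python3 steer.py '0 0 0 0;0 0 0 0;0 0 0 0;0 0 0 0;0 0 0 0' >/dev/null; python3 chk.py
python3 - <<'E'
from h import *
img,K,T=shot("top"); a=np.load("top8.npz")["img"]
d=cv2.absdiff(img,a).max(2)>40
for n,(u,v) in dict(jar=(428,236),phone=(434,187),driver=(200,195)).items(): print(n,d[v-25:v+25,u-12:u+12].sum())
E
```

```text
stand xyz mm [ -0.3  -5.9 157.7] toolx-ey 1.572 F [ -5.4 -19.8   3. ] w 0.0112 g 41.7 t 31.85
[-2.31  0.67 -0.05]
120 299 331 lean 0.034
150 299 330 lean 0.035
180 299 330 lean 0.035
pile (292, 236, 30, 19) ((306.1805725097656, 244.34280395507812), (27.923397064208984, 16.483810424804688), 7.765166282653809)
jar 0
phone 0
driver 0
```

```bash
python3 -c "from rig import manip; print(manip.sign_off())"
```

```text
the job is handed in; nothing more can be done
None
```

The job is handed in, verdict not shown: both plates are piled squarely on the pad, the kickstand is down with its foot on them, and the gripper holds the frame about 0.034 rad short of upright (limit 0.06), pushing with about 20 N.

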